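# Load the stitcher's two wire spindles

## Task

Make up the two wire spindles for the stitching machine. Put the tall orange spool on the spindle with the white foot and the white star cap over the post on top of it; on the spindle with the blue foot put first the brass spacer ring, then the low green spool, and the blue star cap on top. Each piece goes over the post and sits fully down and flat, released; leave the cardboard carton, the red tin and the black star knob standing where they are.

Things in the scene. Friction and masses are not known exactly. Their poses are not given: they have to be found in the camera images.
- spindle_white: wire spindle screwed to the table (fixed): round white foot 84 mm across and 8 mm thick with an upright dark steel post in its middle, 14 mm across, its top 72 mm above the table, the last 8 mm tapering to 6 mm. Origin: middle of the foot's underside, on the table; z up along the post. It does not move during the job.
- spindle_blue: wire spindle screwed to the table (fixed): round blue foot 84 mm across and 8 mm thick with an upright dark steel post in its middle, 14 mm across, its top 72 mm above the table, the last 8 mm tapering to 6 mm. Origin: middle of the foot's underside, on the table; z up along the post. It does not move during the job.
- spool_orange: tall orange plastic wire spool standing flat on the table: 60 mm across, 48 mm high, with a 24 mm bore right through along its vertical axis. Origin: middle of its underside; z along the bore, up. About 0.5 kg. The wire wound between its flanges is copper-coloured.
- spool_green: low green plastic wire spool standing flat on the table: 60 mm across, 24 mm high, with a 24 mm bore right through along its vertical axis. Origin: middle of its underside; z along the bore, up. About 0.26 kg. The wire is steel.
- spacer: plain brass spacer ring lying flat: 44 mm across, 24 mm high, 24 mm bore right through. Origin: middle of its underside; z along the bore, up. About 0.2 kg.
- cap_white: white plastic six-lobed star cap standing on the table, open end down: 40 mm across, 30 mm high, with a blind 24 mm bore 22 mm deep from below, closed on top. Origin: middle of its underside; z up. About 60 g.
- cap_blue: blue plastic six-lobed star cap standing on the table, open end down: 40 mm across, 30 mm high, with a blind 24 mm bore 22 mm deep from below, closed on top. Origin: middle of its underside; z up. About 60 g.
- carton: small closed cardboard carton with a pale tape, 60 x 45 x 40 mm high; stands by, not part of the job. Origin: middle of its underside; x along its length.
- tin: round red tin with an aluminium lid, 54 mm across, 36 mm high; stands by. Origin: middle of its underside.
- knob_black: black star knob with a steel boss, 40 mm across, 30 mm high; belongs to the machine's fence and stands by. Origin: middle of its underside.

How it is judged:
By the outcome, as a careful person would: the job done as asked, in the order asked, and still so for the second after the job is handed in, with the robot touching nothing.
It also fails if it takes over 112 s, if anything falls off the work surface, if the arm or the gripper's body presses on something with over 40 N, if the wrist force passes 120 N, or if a joint passes its speed limit or range.

## Robot

A 6-joint arm with a two-finger parallel gripper is mounted at the origin on the work surface. World frame = base frame: x ahead of the robot, y to its left, z up, the work surface at z = 0. Lengths are in m, angles in rad, forces in N, time in s.
With the tool pointing down it reaches from about 0.4 to 0.825 m from the base axis. Payload 7 kg.
Tool frame: the origin (TCP) lies on the centre line of the jaws, within the pads' length; the fingertips stand 14 mm ahead of it and the grasp point (between the pads) lies 5 mm behind it; z points along the fingers, y is the line along which they close (so a half turn about z gives the same grasp; the last joint's range is limited). The gripper opens to 88 mm and grips with 3 to 60 N. Pads are 19 mm wide; open, the fingers measure 130 mm over their backs; the gripper's body (78 mm by 193 mm) begins 47 mm behind the grasp point.
Start: joints at [1.454, 0.359, 0.012, 0, -1.224, -0.288], TCP at [0.266, 0.62, 0.241] pointing down, gripper open.
Joint ranges: [-3.07, 3.07], [-1.43, 2.12], [-1.02, 1.25], [-3.03, 1.67], [-3.05, -0], [-3.03, 3.03]. Speed limits (rad/s): [2.39, 2.39, 3.01, 3.14, 3.14, 3.14].

## Interface

Orientations are given as [roll, pitch, yaw] about the fixed x, y, z axes, in that order (R = Rz(yaw) Ry(pitch) Rx(roll)).
In Python, from station import arm gives the robot as it stands.
- The arm moves only by the tool move_arm, never from a script. Its argument "rows" is a list of rows, each an object with "translation": the shift along the tool's x, y, z in cm, a list of three; "rot": the turn, a rotation vector about the tool's x, y, z in degrees, a list of three; "hand": the closure, from 0 (fully open) to 1 (shut). A call has 1 to 8 rows; each row is the pose to reach, as a shift and turn from the pose commanded when the call began, along the tool's axes at that moment; what a row does not reach only later rows make up. A row lasts 1/12 s, in which the tool goes at most 41.7 mm and 7.16 degrees, less where a joint would pass 70% of its speed; a pose out of reach is approached as far as the arm can. A call with a gripper value outside its range is refused whole. The fingers move at their own pace and stop on an object; "squeeze" is the grip in N (left out, the last holds). Time passes only in rows, so rows that repeat a pose let the fingers close. It gives the time, the measured TCP pose, the force, the opening and the grip force at its end, in the units of the state.
- arm.get_state(): the state, without advancing time (a new reading comes with each control period).
- arm.grab_frame(name): name is "scene" or "top" or "wrist"; returns (picture, depth): 400x640x3 uint8, red, green, blue; 400x640 float32, m along the optical axis (not along the pixel's ray), 0 where there is no reading.
- arm.camera_params(name): a dict with "vfov" (degrees; the focal length in pixels is half the picture's height over the tangent of half this angle, whatever the lens; pixels are square), "cx", "cy" (the principal point, pixels), "position" and "orientation" of the camera in the world; the wrist camera has in their place "tool_from_camera" (4x4, takes a point from camera to tool coordinates, whose origin is the TCP and whose axes are the flange's). Camera axes: x right, y down, z forward; pixel columns grow to the right and rows downward; lengths in m; the calibration is good to about 2 mm. A picture is of the moment at which its call begins: read the wrist's pose just before it. camera_params takes no time and is no camera call.
- arm.job_done(): hands the job in; it is judged then, once.
Trained networks look in the newest picture that a camera, given by its name, has taken for a name from the list of things; names that differ only in an ending like _2 or _b are one class to them, and where a whole thing is asked for, a point or a joint stands for the part that bears it (a point fixed in the world has none). Each returns a list of dicts, best first, with "p" (0 to 1); they miss things now and then, are a little off and sometimes report something else, mostly with a low value. They report only what shows in the picture. A call takes as long as a camera call.
- arm.search_frame(label, camera): "point" ([x, y, z] in m, in the coordinates of the camera as it stood for that picture, good to about 4 mm: the middle of the surface that is visible of it).
- arm.pinpoint(label, camera): "point" ([x, y, z] in m, in the coordinates of the camera as it stood for that picture, good to about 4 mm: a listed point, or the origin of a listed thing).
The state is a dict: "t": time; "q": joint angles; "qd": joint speeds; "joint_efforts": joint torques, N m; "eef_pos": TCP position; "ee_rot": TCP orientation; "force": force on the tool from outside, world axes, zero at the start; "moment": the same for the moment, N m; "width": finger opening in m; "gripper_force": force on a finger pad.
Only numpy, scipy, OpenCV 4.12 (cv2) and the standard library are available. Lean on these libraries where they do the work, as an engineer would, in place of code of your own. Each camera call takes 0.05 s, during which the arm holds its last target. There are 200 camera calls.

## Working session

There is one attempt and no reset: what is moved stays moved. The work goes in short steps, Python scripts to look and compute and a tool call to move; the robot and the scene stay as the last step left them, time stands still between calls to the robot, and variables do not carry over. Pictures are saved under pics/ and viewed, at most 14 in all, crops included, and the job is handed in when it is done.

Besides the shell and the picture viewer there is one more tool, called after ">>>" as name(argument=value, ...) on one line, values as JSON. move_arm: Moves the arm, as the interface text tells. Its arguments: {"type":"object","properties":{"rows":{"type":"array","items":{"type":"object","properties":{"translation":{"type":"array","items":{"type":"number"}},"rot":{"type":"array","items":{"type":"number"}},"hand":{"type":"number"}}}},"squeeze":{"type":"number"}},"required":["rows"]}

```bash
ls; mkdir -p pics; cat > h.py <<'E'
import numpy as np,cv2
from scipy.spatial.transform import Rotation as R
from station import arm
def rot(o):
    o=np.array(o,float)
    if o.shape==(3,3): return o
    return R.from_euler('xyz',o).as_matrix() if o.size==3 else R.from_quat(o).as_matrix()
def pose(cam,st=None):
    p=arm.camera_params(cam)
    if 'tool_from_camera' in p:
        s=st or arm.get_state(); T=np.eye(4);T[:3,:3]=rot(s['ee_rot']);T[:3,3]=s['eef_pos']
        return T@np.array(p['tool_from_camera'])
    T=np.eye(4);T[:3,:3]=rot(p['orientation']);T[:3,3]=p['position'];return T
def cloud(d,cam,T):
    p=arm.camera_params(cam);h,w=d.shape;f=h/2/np.tan(np.radians(p['vfov'])/2)
    v,u=np.mgrid[:h,:w];P=np.stack([(u-p['cx'])/f*d,(v-p['cy'])/f*d,d],-1)
    return P@T[:3,:3].T+T[:3,3]
E
python3 - <<'E'
from h import *
s=arm.get_state();print(s)
for c in('scene','top','wrist'):
    print(c,arm.camera_params(c))
ims=[]
for c in('top','scene'):
    T=pose(c);im,d=arm.grab_frame(c);cv2.imwrite(f'pics/{c}0.png',im[:,:,::-1]);np.savez(f'{c}0.npz',im=im,d=d)
    for n in 'spindle_white spindle_blue spool_orange spool_green spacer cap_white cap_blue carton tin knob_black'.split():
        r=arm.pinpoint(n,c);print(c,n,[((T[:3,:3]@x['point']+T[:3,3]).round(3).tolist(),round(x['p'],2)) for x in r[:3]])
E
```

```text
pics
{'t': 0.0, 'q': array([ 1.45408377e+00,  3.59409121e-01,  1.10525860e-02, -3.54872822e-04,
       -1.22411705e+00, -2.88128912e-01]), 'qd': array([-1.12217072e-03, -2.14162191e-03,  1.03338023e-05,  4.15819185e-04,
       -4.33003019e-04,  2.46719889e-04]), 'joint_efforts': array([ 2.06682082e-03, -5.82715774e+01,  2.93042654e+01,  6.99708447e+00,
        6.80234531e-03, -1.40121192e-04]), 'eef_pos': array([0.26568304, 0.61999524, 0.23960472]), 'ee_rot': array([ 3.13988973e+00, -1.56805829e-04, -4.04962192e-01]), 'force': array([-0.3775876 ,  1.13323705, -0.34200766]), 'moment': array([-0.01824798, -0.00922941,  0.0473342 ]), 'gripper_force': 0.0, 'width': 0.08772012358057707}
scene {'vfov': 50.41198110730182, 'cx': 311.78125009537723, 'cy': 201.01973345396138, 'position': array([ 0.92691166, -0.58930887,  0.55874642]), 'orientation': array([-2.18625944,  0.02294853,  0.54812998])}
top {'vfov': 48.70924971221799, 'cx': 323.65142217524675, 'cy': 203.31132724399845, 'position': array([ 0.39982793, -0.01728501,  0.94034529]), 'orientation': array([-2.96991469, -0.00445541, -1.55515
[... 832 characters left out ...]
, -0.005, 0.002], 0.68), ([0.597, 0.136, -0.002], 0.3)]
top carton [([0.597, 0.138, 0.002], 0.85)]
top tin [([0.588, 0.311, 0.002], 0.61)]
top knob_black [([0.441, 0.154, -0.001], 0.81)]
scene spindle_white [([0.482, 0.301, 0.001], 0.92)]
scene spindle_blue [([0.608, -0.003, 0.004], 0.74)]
scene spool_orange [([0.48, -0.159, 0.005], 0.63)]
scene spool_green [([0.472, -0.334, 0.001], 0.65)]
scene spacer [([0.611, -0.285, 0.001], 0.96)]
scene cap_white [([0.604, -0.142, 0.002], 0.58), ([0.482, -0.16, 0.005], 0.43)]
scene cap_blue [([0.467, 0.0, -0.002], 0.58)]
scene carton [([0.596, 0.137, 0.001], 0.86)]
scene tin [([0.592, 0.324, 0.004], 0.63)]
scene knob_black [([0.443, 0.155, 0.003], 0.66)]
```

View pics/top0.png

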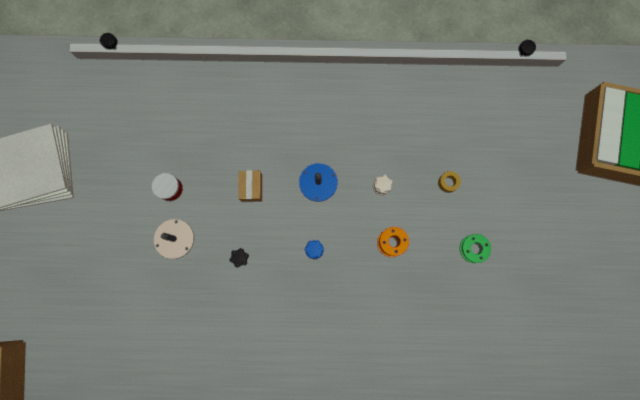

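View pics/scene0.png

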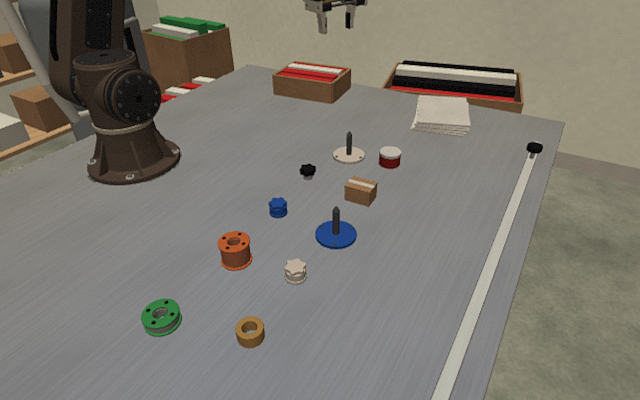

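```bash
python3 - <<'E'
from h import *
z=np.load('top0.npz');C=cloud(z['d'],'top',pose('top'));im=z['im']
G={'sw':(.482,.299,72),'sb':(.608,-.006,72),'or':(.481,-.164,48),'gr':(.471,-.334,24),'br':(.611,-.284,24),'cw':(.604,-.143,30),'cb':(.464,-.002,30),'carton':(.597,.137,40),'tin':(.59,.318,36),'knob':(.442,.154,30)}
for n,(x,y,h) in G.items():
    near=(np.hypot(C[...,0]-x,C[...,1]-y)<.05)&(z['d']>0)
    P=C[near]; m=P[:,2]>h/1000-.007
    if n in('sw','sb'): m=(P[:,2]>.02)
    Q=P[m]; c,r=cv2.minEnclosingCircle(Q[:,:2].astype(np.float32))
    print(n,len(Q),'circ',np.round(c,4),round(r,4),'medz',np.median(Q[:,2]).round(4),'max',Q[:,2].max().round(4),'rect',cv2.minAreaRect(Q[:,:2].astype(np.float32)*1000))
    if n in('sw','sb'):
        Q=P[(P[:,2]>.004)&(P[:,2]<.013)]; c,r=cv2.minEnclosingCircle(Q[:,:2].astype(np.float32));print('  foot',np.round(c,4),r)
E
```

```text
sw 93 circ [0.4807 0.2963] 0.007 medz 0.0573 max 0.0748 rect ((480.6990661621094, 296.16912841796875), (12.6641845703125, 12.391963005065918), 8.681467056274414)
  foot [0.4777 0.3008] 0.046702999621629715
sb 60 circ [ 0.6048 -0.0052] 0.0055 medz 0.0641 max 0.0737 rect ((607.875244140625, -5.150092124938965), (12.802425384521484, 10.741538047790527), 0.9714676141738892)
  foot [ 0.6103 -0.0064] 0.04528922215104103
or 576 circ [ 0.4796 -0.1622] 0.0299 medz 0.048 max 0.0521 rect ((479.8823547363281, -162.19674682617188), (57.02332305908203, 57.27835464477539), 0.9364222884178162)
gr 553 circ [ 0.4702 -0.3367] 0.0299 medz 0.0239 max 0.0291 rect ((469.71435546875, -336.46240234375), (58.74077224731445, 57.909034729003906), 43.95949172973633)
br 248 circ [ 0.6124 -0.2871] 0.0227 medz 0.0234 max 0.028 rect ((612.35595703125, -286.5500793457031), (41.8163948059082, 43.98876953125), 66.95868682861328)
cw 234 circ [ 0.6022 -0.1433] 0.0195 medz 0.0296 max 0.0355 rect ((602.25830078125, -143.0572967529297), (35.0706901550293, 37.70964431762695), 74.1402587890625)
cb 244 circ [0.4632 0.0006] 0.0197 medz 0.03 max 0.0348 rect ((462.7400817871094, 0.3075675964355469), (35.240821838378906, 38.57407760620117), 64.70883178710938)
carton 627 circ [0.5935 0.1385] 0.0368 medz 0.0401 max 0.0444 rect ((593.758056640625, 138.42874145507812), (61.15888214111328, 44.75430679321289), 2.7896361351013184)
tin 540 circ [0.5895 0.3143] 0.0278 medz 0.0364 max 0.0428 rect ((589.5446166992188, 314.5845642089844), (54.694950103759766, 52.16983413696289), 45.36772155761719)
knob 248 circ [0.4424 0.1547] 0.0198 medz 0.03 max 0.0357 rect ((442.852783203125, 154.3150177001953), (39.46247100830078, 34.16761016845703), 46.692222595214844)
```

The top view shows the white spindle at about (173,239), blue spindle (318,182), orange spool (394,241), green (476,248), brass (450,181), white cap (384,184) and blue cap (314,249). The scene view agrees with this. The bystanders, carton (249,185), tin (166,186) and knob (239,258), are clear of all of these. I'll move now over the white spindle, squaring the tool to the world axes.

>>> move_arm(rows=[{"translation": [4.2,2.5,0],"rot": [0,0,-6]},{"translation": [8.4,5,0],"rot": [0,0,-12]},{"translation": [12.6,7.5,0],"rot": [0,0,-18]},{"translation": [16.8,10,0],"rot": [0,0,-23.2]},{"translation": [21,12.5,0],"rot": [0,0,-23.2]},{"translation": [24.5,14.5,0],"rot": [0,0,-23.2]},{"translation": [28,16.5,0],"rot": [0,0,-23.2]},{"translation": [31.5,18.5,0],"rot": [0,0,-23.2]}])

```text
validation failed for argument at $.ro...
```

>>> move_arm(rows=[{"translation": [1.5,2,0],"rot": [0,0,0]},{"translation": [2,3,0],"rot": [0,0,0]},{"translation": [2,3,0],"rot": [0,0,0]},{"translation": [2,3,0],"rot": [0,0,0]}])

```text
validation failed for argument at $.ro...
```

```bash
cat >> h.py <<'E'
def look(fn):
    s=arm.get_state();T=pose('wrist',s);im,d=arm.grab_frame('wrist');cv2.imwrite('pics/'+fn,im[:,:,::-1])
    print('t',round(s['t'],2),'tcp',s['eef_pos'].round(4),s['ee_rot'].round(3))
    return im,d,cloud(d,'wrist',T)
def circ(C,d,x,y,lo,hi,rad=.06):
    m=(np.hypot(C[...,0]-x,C[...,1]-y)<rad)&(d>0)&(C[...,2]>lo)&(C[...,2]<hi);Q=C[m]
    if len(Q)<5: print('none');return
    c,r=cv2.minEnclosingCircle(Q[:,:2].astype(np.float32));b=cv2.minAreaRect(Q[:,:2].astype(np.float32)*1000)
    print(len(Q),'circ',np.round(c,4),round(r,4),'rect',np.round(b[0],1),np.round(b[1],1),round(b[2],1),'medz',np.median(Q[:,2]).round(4),'mean',Q[:,:2].mean(0).round(4))
E
python3 - <<'E'
from h import *
im,d,C=look('w1.png')
circ(C,d,.48,.297,.066,.08);circ(C,d,.48,.297,.02,.08);circ(C,d,.48,.297,.005,.012)
E
```

```text
t 1.1 tcp [0.2658 0.6204 0.2406] [-3.142 -0.    -0.405]
none
none
none
```

>>> move_arm(rows=[{"translation": [4.2,2.5,0],"rot": [0,0,-6],"hand": 0},{"translation": [8.4,5,0],"rot": [0,0,-12],"hand": 0},{"translation": [12.6,7.5,0],"rot": [0,0,-18],"hand": 0},{"translation": [16.8,10,0],"rot": [0,0,-23.2],"hand": 0},{"translation": [21,12.5,0],"rot": [0,0,-23.2],"hand": 0},{"translation": [24.5,14.5,0],"rot": [0,0,-23.2],"hand": 0},{"translation": [28,16.5,0],"rot": [0,0,-23.2],"hand": 0},{"translation": [31.5,18.5,0],"rot": [0,0,-23.2],"hand": 0}])

```text
t: 1.82
eef_pos: [0.4641, 0.3501, 0.241]
ee_rot: [-3.141, -0.0, 0.0]
force: [0.2, 1.6, 0.8]
width: 0.0878
gripper_force: 0.0
```

>>> move_arm(rows=[{"translation": [1.5,2,0],"rot": [0,0,0],"hand": 0},{"translation": [2,3,0],"rot": [0,0,0],"hand": 0},{"translation": [2,3,0],"rot": [0,0,0],"hand": 0},{"translation": [2,3,0],"rot": [0,0,0],"hand": 0}])

```text
t: 2.15
eef_pos: [0.4835, 0.3216, 0.2407]
ee_rot: [-3.141, -0.0, -0.001]
force: [-1.1, 0.1, -0.3]
width: 0.0878
gripper_force: 0.0
```

```bash
python3 - <<'E'
from h import *
im,d,C=look('w1.png')
circ(C,d,.48,.297,.066,.08);circ(C,d,.48,.297,.02,.08);circ(C,d,.48,.297,.005,.012)
E
```

```text
t 2.15 tcp [0.4835 0.3216 0.2407] [-3.141e+00 -0.000e+00 -1.000e-03]
122 circ [0.4839 0.2982] 0.0059 rect [484.2 298.1] [11.5 10.9] 82.5 medz 0.0696 mean [0.4848 0.2981]
290 circ [0.4835 0.2981] 0.0068 rect [484.5 297.6] [13.8 13.2] 46.7 medz 0.0651 mean [0.4869 0.2985]
4187 circ [0.484  0.2977] 0.0421 rect [484.2 298.3] [83.1 82.4] 2.8 medz 0.008 mean [0.486  0.2981]
```

>>> move_arm(rows=[{"translation": [1,4,0],"rot": [0,0,0],"hand": 0},{"translation": [2,8,0],"rot": [0,0,0],"hand": 0},{"translation": [3,12,0],"rot": [0,0,0],"hand": 0},{"translation": [3.8,16,0],"rot": [0,0,0],"hand": 0},{"translation": [4.5,20,0],"rot": [0,0,0],"hand": 0},{"translation": [5.2,24,0],"rot": [0,0,0],"hand": 0},{"translation": [6,28,0],"rot": [0,0,0],"hand": 0},{"translation": [7,32,0],"rot": [0,0,0],"hand": 0}])

```text
t: 2.87
eef_pos: [0.5533, 0.0016, 0.241]
ee_rot: [-3.141, -0.001, 0.003]
force: [0.8, -0.0, -0.5]
width: 0.0876
gripper_force: 0.0
```

>>> move_arm(rows=[{"translation": [0.5,4,0],"rot": [0,0,0],"hand": 0},{"translation": [0.5,8,0],"rot": [0,0,0],"hand": 0},{"translation": [0.5,9,0],"rot": [0,0,0],"hand": 0},{"translation": [0.5,9,0],"rot": [0,0,0],"hand": 0},{"translation": [0.5,9,0],"rot": [0,0,0],"hand": 0}])

```text
t: 3.28
eef_pos: [0.5585, -0.0876, 0.2404]
ee_rot: [-3.141, 0.0, -0.0]
force: [-0.5, -0.3, 0.6]
width: 0.0875
gripper_force: 0.0
```

```bash
python3 - <<'E'
from h import *
im,d,C=look('w2.png');np.savez('w2.npz',im=im,d=d,C=C)
print('sb');circ(C,d,.610,-.004,.066,.08,.05);circ(C,d,.61,-.004,.005,.012,.05)
for n,x,y,h in[('or',.481,-.161,48),('gr',.473,-.335,24),('br',.614,-.286,24),('cw',.605,-.142,30),('cb',.466,.001,30)]:
    print(n);circ(C,d,x,y,h/1e3-.005,h/1e3+.005,.045)
E
```

```text
t 3.28 tcp [ 0.5585 -0.0876  0.2404] [-3.141  0.    -0.   ]
sb
143 circ [ 0.6103 -0.0059] 0.0056 rect [611.5  -5.6] [11.8 11.5] 59.0 medz 0.0697 mean [ 0.6117 -0.0065]
4684 circ [ 0.6114 -0.0055] 0.0421 rect [611.5  -5.4] [83.  83.2] 18.2 medz 0.0083 mean [ 0.6128 -0.0063]
or
1771 circ [ 0.4825 -0.162 ] 0.03 rect [ 483.4 -158.8] [53.1 58.8] 79.0 medz 0.0478 mean [ 0.4841 -0.1588]
gr
696 circ [ 0.4821 -0.3366] 0.0278 rect [ 491.6 -336.3] [21.6 55.5] 1.4 medz 0.0234 mean [ 0.4909 -0.3351]
br
1146 circ [ 0.6147 -0.2868] 0.0222 rect [ 615.  -286.7] [43.1 43.3] 61.7 medz 0.0234 mean [ 0.6152 -0.2862]
cw
1040 circ [ 0.605  -0.1434] 0.0199 rect [ 605.1 -143.4] [35.3 39.4] 77.0 medz 0.0299 mean [ 0.6055 -0.1433]
cb
682 circ [ 4.657e-01 -1.000e-04] 0.02 rect [466.3  -4.5] [35.7 30.2] 2.0 medz 0.0301 mean [ 0.467  -0.0026]
```

View pics/w2.png

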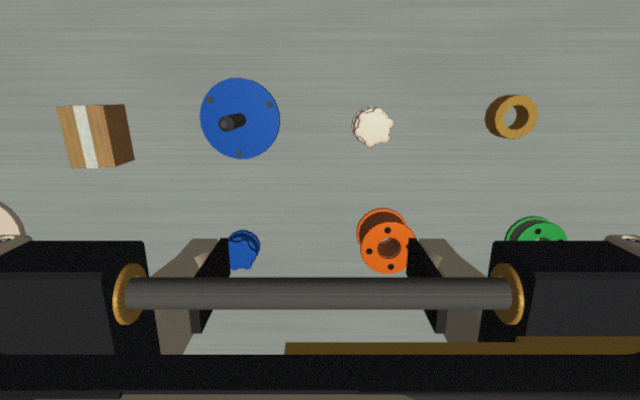

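The wrist view shows the blue foot at (240,118), white cap (373,126), brass ring (511,117), and the orange and green spools at (388,247) and (535,238). The measured positions match the given sizes. Next I'll pick the orange spool.

>>> move_arm(rows=[{"translation": [-2.5,2.5,0],"rot": [0,0,0],"hand": 0},{"translation": [-5,5,2],"rot": [0,0,0],"hand": 0},{"translation": [-7.6,7.4,5],"rot": [0,0,0],"hand": 0},{"translation": [-7.6,7.4,9],"rot": [0,0,0],"hand": 0},{"translation": [-7.6,7.4,12.5],"rot": [0,0,0],"hand": 0},{"translation": [-7.6,7.4,16],"rot": [0,0,0],"hand": 0},{"translation": [-7.6,7.4,19],"rot": [0,0,0],"hand": 0},{"translation": [-7.6,7.4,20.7],"rot": [0,0,0],"hand": 0}])

```text
t: 4.0
eef_pos: [0.4811, -0.1604, 0.0307]
ee_rot: [-3.141, 0.003, 0.002]
force: [-0.4, -0.8, -1.0]
width: 0.0874
gripper_force: 0.0
```

>>> move_arm(rows=[{"translation": [0,0,0],"rot": [0,0,0],"hand": 0},{"translation": [0,0,0],"rot": [0,0,0],"hand": 1},{"translation": [0,0,0],"rot": [0,0,0],"hand": 1},{"translation": [0,0,0],"rot": [0,0,0],"hand": 1},{"translation": [0,0,0],"rot": [0,0,0],"hand": 1},{"translation": [0,0,0],"rot": [0,0,0],"hand": 1},{"translation": [0,0,0],"rot": [0,0,0],"hand": 1},{"translation": [0,0,0],"rot": [0,0,0],"hand": 1}], squeeze=35)

```text
t: 4.67
eef_pos: [0.4832, -0.1619, 0.0348]
ee_rot: [-3.141, -0.002, 0.0]
force: [-0.6, 3.8, 7.1]
width: 0.0593
gripper_force: 35.0
```

```bash
python3 - <<'E'
from h import *
z=np.load('w2.npz');C,d=z['C'],z['d']
for n,x,y in[('cw',.605,-.1434),('cb',.4657,0)]:
    m=(np.hypot(C[...,0]-x,C[...,1]-y)<.03)&(C[...,2]>.027)&(C[...,2]<.034)
    Q=C[m][:,:2]-[x,y];a=np.degrees(np.arctan2(Q[:,1],Q[:,0]));r=np.hypot(*Q.T)
    k=(a//10).astype(int);prof={int(j*10+5):round(np.percentile(r[k==j],97)*1e3,1) for j in sorted(set(k))if(k==j).sum()>5}
    s=sum(v*np.exp(1j*6*np.radians(q)) for q,v in prof.items() if q>-120 and q<120 )
    print(n,prof,'lobe angle mod60',np.degrees(np.angle(s))/6)
print(arm.get_state()['gripper_force'])
E
```

```text
cw {-175: np.float64(16.1), -165: np.float64(15.6), -155: np.float64(16.2), -145: np.float64(18.1), -135: np.float64(19.5), -125: np.float64(19.0), -115: np.float64(16.6), -105: np.float64(15.6), -95: np.float64(16.0), -85: np.float64(18.5), -75: np.float64(19.5), -65: np.float64(18.8), -55: np.float64(17.7), -45: np.float64(16.3), -35: np.float64(16.5), -25: np.float64(18.8), -15: np.float64(19.6), -5: np.float64(19.3), 5: np.float64(16.5), 15: np.float64(16.1), 25: np.float64(15.9), 35: np.float64(17.9), 45: np.float64(19.1), 55: np.float64(18.5), 65: np.float64(16.5), 75: np.float64(15.5), 85: np.float64(15.9), 95: np.float64(18.8), 105: np.float64(19.3), 115: np.float64(18.5), 125: np.float64(17.4), 135: np.float64(15.3), 145: np.float64(15.8), 155: np.float64(18.2), 165: np.float64(19.2), 175: np.float64(19.2)} lobe angle mod60 -13.521522343596196
cb {-175: np.float64(15.4), -165: np.float64(16.5), -155: np.float64(17.7), -145: np.float64(18.9), -135: np.float64(18.2), -125: np.float64(16.4), -115: np.float64(15.1), -105: np.float64(15.6), -95: np.float64(18.2), -85: np.float64(19.6), -75: np.float64(18.4), -65: np.float64(17.2), -55: np.float64(15.9), -45: np.float64(16.8), -35: np.float64(18.9), -25: np.float64(19.7), -15: np.float64(18.7), -5: np.float64(16.3), 5: np.float64(16.1), 15: np.float64(16.3), 25: np.float64(18.9), 35: np.float64(19.3), 45: np.float64(15.3), 55: np.float64(12.8), 65: np.float64(11.0), 85: np.float64(9.8), 95: np.float64(9.8), 105: np.float64(9.9), 115: np.float64(11.1), 125: np.float64(12.5), 135: np.float64(14.0), 145: np.float64(18.2), 155: np.float64(19.4), 165: np.float64(17.7), 175: np.float64(15.0)} lobe angle mod60 -23.010349650872655
35.00150207430124
```

>>> move_arm(rows=[{"translation": [0,0,-2],"rot": [0,0,0],"hand": 1},{"translation": [0,0,-5],"rot": [0,0,0],"hand": 1},{"translation": [0,0,-8.5],"rot": [0,0,0],"hand": 1},{"translation": [0,-2,-11],"rot": [0,0,0],"hand": 1},{"translation": [0,-5,-12],"rot": [0,0,0],"hand": 1},{"translation": [0,-9,-12],"rot": [0,0,0],"hand": 1},{"translation": [0,-13,-12],"rot": [0,0,0],"hand": 1},{"translation": [0,-17,-12],"rot": [0,0,0],"hand": 1}])

```text
t: 5.33
eef_pos: [0.4811, 0.009, 0.1536]
ee_rot: [-3.141, 0.0, -0.002]
force: [1.6, 0.6, -5.4]
width: 0.0596
gripper_force: 35.0
```

>>> move_arm(rows=[{"translation": [0,-4,0],"rot": [0,0,0],"hand": 1},{"translation": [0,-8,0],"rot": [0,0,0],"hand": 1},{"translation": [0,-12,0],"rot": [0,0,0],"hand": 1},{"translation": [0,-16,0],"rot": [0,0,0],"hand": 1},{"translation": [0,-20,0],"rot": [0,0,0],"hand": 1},{"translation": [0,-24,0],"rot": [0,0,0],"hand": 1},{"translation": [0.1,-27,0],"rot": [0,0,0],"hand": 1},{"translation": [0.1,-29,0],"rot": [0,0,0],"hand": 1}])

```text
t: 6.0
eef_pos: [0.4826, 0.3005, 0.1529]
ee_rot: [3.142, 0.001, 0.001]
force: [1.0, -1.0, -5.6]
width: 0.059
gripper_force: 35.0
```

>>> move_arm(rows=[{"translation": [0,0,0],"rot": [0,0,0],"hand": 1},{"translation": [0,0,0],"rot": [0,0,0],"hand": 1},{"translation": [0,0,0],"rot": [0,0,0],"hand": 1}])

```text
t: 6.25
eef_pos: [0.4825, 0.2968, 0.1528]
ee_rot: [3.14, 0.002, -0.0]
force: [-0.2, -0.1, -5.7]
width: 0.0595
gripper_force: 35.0
```

```bash
python3 - <<'E'
from h import *
im,d,C=look('w3.png');s=arm.get_state();print(s['width'],s['gripper_force'],s['force'])
zt=s['eef_pos'][2]
circ(C,d,s['eef_pos'][0],s['eef_pos'][1],zt+.008,zt+.022,.04)
circ(C,d,.484,.298,.005,.012,.05)
E
```

```text
t 6.25 tcp [0.4825 0.2968 0.1528] [ 3.14e+00  2.00e-03 -0.00e+00]
0.059124483435944425 34.997799284756184 [ 0.62668632 -0.78347662 -6.56872818]
9585 circ [0.4903 0.2966] 0.0386 rect [483.7 291.7] [60.1 69.3] 27.8 medz 0.1661 mean [0.4863 0.2959]
4718 circ [0.4841 0.2977] 0.0419 rect [495.3 298.1] [60.7 82.9] 2.4 medz 0.0081 mean [0.4976 0.2979]
```

View pics/w3.png

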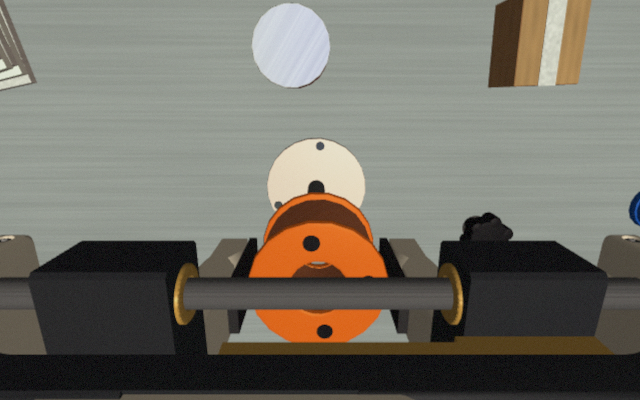

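The spool hangs upright in the jaws at about (318,285), and the white foot and its post sit right under it at (316,185). I'll lower it now.

>>> move_arm(rows=[{"translation": [0.1,-0.1,2],"rot": [0,0,0],"hand": 1},{"translation": [0.1,-0.1,4],"rot": [0,0,0],"hand": 1},{"translation": [0.1,-0.1,6],"rot": [0,0,0],"hand": 1},{"translation": [0.1,-0.1,8],"rot": [0,0,0],"hand": 1},{"translation": [0.1,-0.1,9.5],"rot": [0,0,0],"hand": 1},{"translation": [0.1,-0.1,10.6],"rot": [0,0,0],"hand": 1},{"translation": [0.1,-0.1,11],"rot": [0,0,0],"hand": 1},{"translation": [0.1,-0.1,11],"rot": [0,0,0],"hand": 1}])

```text
t: 6.97
eef_pos: [0.4842, 0.2978, 0.0437]
ee_rot: [3.14, 0.001, -0.001]
force: [0.5, 0.4, -6.5]
width: 0.0594
gripper_force: 35.0
```

>>> move_arm(rows=[{"translation": [0,0,0],"rot": [0,0,0],"hand": 1},{"translation": [0,0,0],"rot": [0,0,0],"hand": 1},{"translation": [0,0,0],"rot": [0,0,0],"hand": 1}])

```text
t: 7.22
eef_pos: [0.4847, 0.2991, 0.0442]
ee_rot: [-3.141, -0.001, -0.0]
force: [0.0, -1.2, -6.0]
width: 0.0591
gripper_force: 35.0
```

>>> move_arm(rows=[{"translation": [0,0,0.1],"rot": [0,0,0],"hand": 1},{"translation": [0,0,0.15],"rot": [0,0,0],"hand": 1},{"translation": [0,0,0.15],"rot": [0,0,0],"hand": 1},{"translation": [0,0,0.15],"rot": [0,0,0],"hand": 0},{"translation": [0,0,0.15],"rot": [0,0,0],"hand": 0},{"translation": [0,0,0.15],"rot": [0,0,0],"hand": 0},{"translation": [0,0,0.15],"rot": [0,0,0],"hand": 0},{"translation": [0,0,0.15],"rot": [0,0,0],"hand": 0}])

```text
t: 7.88
eef_pos: [0.4845, 0.299, 0.0421]
ee_rot: [-3.141, -0.0, 0.0]
force: [0.4, 0.6, 0.1]
width: 0.0854
gripper_force: 0.0
```

>>> move_arm(rows=[{"translation": [0,0,-1],"rot": [0,0,0],"hand": 0},{"translation": [0,0,-4],"rot": [0,0,0],"hand": 0},{"translation": [0,0,-8],"rot": [0,0,0],"hand": 0},{"translation": [0,0,-12],"rot": [0,0,0],"hand": 0},{"translation": [1,2,-16],"rot": [0,0,0],"hand": 0},{"translation": [2,5,-18],"rot": [0,0,0],"hand": 0},{"translation": [2,5,-18],"rot": [0,0,0],"hand": 0},{"translation": [2,5,-18],"rot": [0,0,0],"hand": 0}])

```text
t: 8.55
eef_pos: [0.5052, 0.2482, 0.2248]
ee_rot: [-3.138, -0.003, -0.002]
force: [-1.0, 0.5, -0.8]
width: 0.0875
gripper_force: 0.0
```

```bash
python3 - <<'E'
from h import *
im,d,C=look('w4.png')
circ(C,d,.484,.298,.05,.062,.04)
circ(C,d,.484,.298,.063,.08,.04)
E
```

```text
t 8.55 tcp [0.5052 0.2482 0.2248] [-3.138e+00 -3.000e-03 -2.000e-03]
2608 circ [0.4838 0.2984] 0.03 rect [484.  298.1] [58.7 58.8] 18.7 medz 0.0561 mean [0.4848 0.2982]
179 circ [0.4839 0.2976] 0.0071 rect [484.1 297.5] [13.  13.8] 46.0 medz 0.068 mean [0.4854 0.2968]
```

The orange spool is seated: its top is at 56 mm and it is centred on the post. The white cap is next.

>>> move_arm(rows=[{"translation": [1,4,0],"rot": [0,0,0],"hand": 0},{"translation": [2,8,0],"rot": [0,0,0],"hand": 0},{"translation": [3,12,0],"rot": [0,0,0],"hand": 0},{"translation": [4,16,0],"rot": [0,0,0],"hand": 0},{"translation": [5,20,0],"rot": [0,0,0],"hand": 0},{"translation": [6,24,0],"rot": [0,0,0],"hand": 0},{"translation": [7,28,0],"rot": [0,0,0],"hand": 0},{"translation": [8,32,0],"rot": [0,0,0],"hand": 0}])

```text
t: 9.27
eef_pos: [0.584, -0.0723, 0.2208]
ee_rot: [3.141, 0.002, 0.001]
force: [1.5, 0.2, 0.1]
width: 0.0877
gripper_force: 0.0
```

>>> move_arm(rows=[{"translation": [1,4,0],"rot": [0,0,6],"hand": 0},{"translation": [2,7.2,2],"rot": [0,0,13.5],"hand": 0},{"translation": [2,7.2,5],"rot": [0,0,13.5],"hand": 0},{"translation": [2,7.2,9],"rot": [0,0,13.5],"hand": 0},{"translation": [2,7.2,13],"rot": [0,0,13.5],"hand": 0},{"translation": [2,7.2,15.5],"rot": [0,0,13.5],"hand": 0},{"translation": [2,7.2,16],"rot": [0,0,13.5],"hand": 0},{"translation": [2,7.2,16],"rot": [0,0,13.5],"hand": 0}])

```text
t: 9.93
eef_pos: [0.6027, -0.1427, 0.0593]
ee_rot: [3.14, 0.006, -0.235]
force: [0.4, 0.4, 1.1]
width: 0.0875
gripper_force: 0.0
```

>>> move_arm(rows=[{"translation": [0.1,0,2],"rot": [0,0,0],"hand": 0},{"translation": [0.1,0,3.5],"rot": [0,0,0],"hand": 0},{"translation": [0.1,0,4],"rot": [0,0,0],"hand": 0},{"translation": [0.1,0,4],"rot": [0,0,0],"hand": 0},{"translation": [0.1,0,4],"rot": [0,0,0],"hand": 0}])

```text
t: 10.35
eef_pos: [0.6064, -0.1431, 0.0236]
ee_rot: [-3.141, -0.002, -0.235]
force: [0.3, -0.1, -0.4]
width: 0.0877
gripper_force: 0.0
```

>>> move_arm(rows=[{"translation": [0,0,0],"rot": [0,0,0],"hand": 1},{"translation": [0,0,0],"rot": [0,0,0],"hand": 1},{"translation": [0,0,0],"rot": [0,0,0],"hand": 1},{"translation": [0,0,0],"rot": [0,0,0],"hand": 1},{"translation": [0,0,0],"rot": [0,0,0],"hand": 1},{"translation": [0,0,0],"rot": [0,0,0],"hand": 1},{"translation": [0,0,0],"rot": [0,0,0],"hand": 1},{"translation": [0,0,0],"rot": [0,0,0],"hand": 1}], squeeze=15)

```text
t: 11.02
eef_pos: [0.6053, -0.1434, 0.022]
ee_rot: [3.142, 0.0, -0.236]
force: [-0.3, -0.8, 0.8]
width: 0.0401
gripper_force: 1.5
```

>>> move_arm(rows=[{"translation": [0,0,0],"rot": [0,0,0],"hand": 1},{"translation": [0,0,0],"rot": [0,0,0],"hand": 1},{"translation": [0,0,0],"rot": [0,0,0],"hand": 1}])

```text
t: 11.27
eef_pos: [0.6053, -0.1434, 0.022]
ee_rot: [3.142, 0.0, -0.235]
force: [-0.3, -0.3, -0.1]
width: 0.0395
gripper_force: 15.0
```

>>> move_arm(rows=[{"translation": [0,0,-2],"rot": [0,0,0],"hand": 1},{"translation": [0,0,-5],"rot": [0,0,0],"hand": 1},{"translation": [0,0,-8.5],"rot": [0,0,-4],"hand": 1},{"translation": [0,0,-12],"rot": [0,0,-9],"hand": 1},{"translation": [0,0,-13],"rot": [0,0,-13.5],"hand": 1},{"translation": [0,0,-13],"rot": [0,0,-13.5],"hand": 1}])

```text
t: 11.77
eef_pos: [0.6074, -0.1434, 0.1562]
ee_rot: [3.141, -0.007, 0.005]
force: [0.4, -1.0, -1.3]
width: 0.0396
gripper_force: 15.0
```

>>> move_arm(rows=[{"translation": [-1,-4,0],"rot": [0,0,0],"hand": 1},{"translation": [-2,-8,0],"rot": [0,0,0],"hand": 1},{"translation": [-3,-12,0],"rot": [0,0,0],"hand": 1},{"translation": [-4,-16,0],"rot": [0,0,0],"hand": 1},{"translation": [-5.2,-20,0],"rot": [0,0,0],"hand": 1},{"translation": [-6.4,-24,0],"rot": [0,0,0],"hand": 1},{"translation": [-7.6,-28,0],"rot": [0,0,0],"hand": 1},{"translation": [-8.8,-32,0],"rot": [0,0,0],"hand": 1}])

```text
t: 12.43
eef_pos: [0.5158, 0.1777, 0.151]
ee_rot: [3.141, 0.001, -0.002]
force: [1.0, 0.0, -0.7]
width: 0.0397
gripper_force: 15.0
```

>>> move_arm(rows=[{"translation": [-1,-4,0],"rot": [0,0,0],"hand": 1},{"translation": [-2.2,-8,0],"rot": [0,0,0],"hand": 1},{"translation": [-3.3,-11,0],"rot": [0,0,0],"hand": 1},{"translation": [-3.3,-12.1,0],"rot": [0,0,0],"hand": 1},{"translation": [-3.3,-12.1,0],"rot": [0,0,0],"hand": 1},{"translation": [-3.3,-12.1,0],"rot": [0,0,0],"hand": 1},{"translation": [-3.3,-12.1,0],"rot": [0,0,0],"hand": 1}])

```text
t: 13.02
eef_pos: [0.4841, 0.2962, 0.1512]
ee_rot: [3.14, 0.001, -0.001]
force: [0.1, -0.6, -0.1]
width: 0.0393
gripper_force: 15.0
```

```bash
python3 - <<'E'
from h import *
im,d,C=look('w5.png');s=arm.get_state();print(s['width'],s['gripper_force'])
x,y,zt=s['eef_pos']
m=(np.hypot(C[...,0]-x,C[...,1]-y)<.021)&(C[...,2]<zt+.03)&(C[...,2]>zt-.01);Q=C[m];print(len(Q),np.percentile(Q[:,2],[10,50,90])-zt)
circ(C,d,x,y,zt+.003,zt+.016,.021)
E
```

```text
t 13.02 tcp [0.4841 0.2962 0.1512] [ 3.14e+00  1.00e-03 -1.00e-03]
0.0393970695782519 14.999899473041296
3921 [-0.00404839  0.00733439  0.00846482]
2765 circ [0.4849 0.2959] 0.0209 rect [486.9 294.9] [36.7 34.9] 42.3 medz 0.1591 mean [0.4915 0.2955]
```

View pics/w5.png

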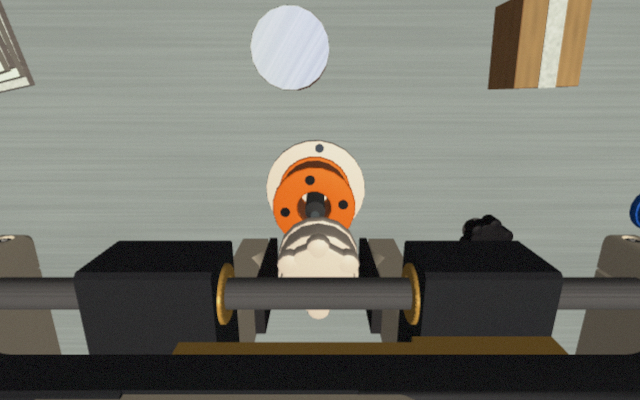

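The white cap is held level at (318,255), right behind the post at (315,205). I'll lower it now.

>>> move_arm(rows=[{"translation": [0,-0.15,0],"rot": [0,0,0],"hand": 1},{"translation": [0,-0.15,2],"rot": [0,0,0],"hand": 1},{"translation": [0,-0.15,4],"rot": [0,0,0],"hand": 1},{"translation": [0,-0.15,5.5],"rot": [0,0,0],"hand": 1},{"translation": [0,-0.15,6.8],"rot": [0,0,0],"hand": 1},{"translation": [0,-0.15,7.1],"rot": [0,0,0],"hand": 1},{"translation": [0,-0.15,7.1],"rot": [0,0,0],"hand": 1},{"translation": [0,-0.15,7.1],"rot": [0,0,0],"hand": 1}])

```text
t: 13.73
eef_pos: [0.4849, 0.2986, 0.0816]
ee_rot: [-3.141, -0.0, -0.001]
force: [-0.2, 0.4, 0.5]
width: 0.0394
gripper_force: 15.0
```

>>> move_arm(rows=[{"translation": [0,0,0.1],"rot": [0,0,0],"hand": 1},{"translation": [0,0,0.1],"rot": [0,0,0],"hand": 1},{"translation": [0,0,0.1],"rot": [0,0,0],"hand": 0},{"translation": [0,0,0.1],"rot": [0,0,0],"hand": 0},{"translation": [0,0,0.1],"rot": [0,0,0],"hand": 0},{"translation": [0,0,0.1],"rot": [0,0,0],"hand": 0},{"translation": [0,0,0.1],"rot": [0,0,0],"hand": 0},{"translation": [0,0,0.1],"rot": [0,0,0],"hand": 0}])

```text
t: 14.4
eef_pos: [0.4844, 0.2988, 0.0801]
ee_rot: [-3.142, -0.0, 0.0]
force: [-0.1, 0.7, 0.4]
width: 0.0742
gripper_force: 0.0
```

>>> move_arm(rows=[{"translation": [0,0,-1],"rot": [0,0,0],"hand": 0},{"translation": [0,0,-4],"rot": [0,0,0],"hand": 0},{"translation": [0,0,-8],"rot": [0,0,0],"hand": 0},{"translation": [0,0,-12],"rot": [0,0,0],"hand": 0},{"translation": [1,2,-15],"rot": [0,0,0],"hand": 0},{"translation": [3,5,-16],"rot": [0,0,0],"hand": 0},{"translation": [3,5,-16],"rot": [0,0,0],"hand": 0},{"translation": [3,5,-16],"rot": [0,0,0],"hand": 0}])

```text
t: 15.07
eef_pos: [0.5152, 0.2477, 0.2419]
ee_rot: [-3.14, -0.002, -0.002]
force: [0.1, 0.2, -0.6]
width: 0.0876
gripper_force: 0.0
```

```bash
python3 - <<'E'
from h import *
im,d,C=look('w6.png')
circ(C,d,.484,.298,.05,.062,.04)
circ(C,d,.484,.298,.07,.1,.04)
E
```

```text
t 15.07 tcp [0.5152 0.2477 0.2419] [-3.14e+00 -2.00e-03 -2.00e-03]
1185 circ [0.4839 0.2984] 0.0299 rect [484.5 298. ] [58.8 57.9] 84.5 medz 0.0561 mean [0.4918 0.2944]
1385 circ [0.4849 0.2983] 0.0198 rect [484.9 297.8] [36.5 39.3] 86.6 medz 0.0859 mean [0.4872 0.2972]
```

The white cap is seated with its top at 86 mm. Now the brass spacer.

>>> move_arm(rows=[{"translation": [0.8,4,0],"rot": [0,0,0],"hand": 0},{"translation": [1.6,8,0],"rot": [0,0,0],"hand": 0},{"translation": [2.4,12,0],"rot": [0,0,0],"hand": 0},{"translation": [3.2,16,0],"rot": [0,0,0],"hand": 0},{"translation": [4,20,0],"rot": [0,0,0],"hand": 0},{"translation": [4.8,24,0],"rot": [0,0,0],"hand": 0},{"translation": [5.6,28,0],"rot": [0,0,0],"hand": 0},{"translation": [6.4,32,0],"rot": [0,0,0],"hand": 0}])

```text
t: 15.78
eef_pos: [0.5781, -0.0723, 0.2396]
ee_rot: [3.142, 0.001, 0.001]
force: [1.5, 1.1, -0.1]
width: 0.0878
gripper_force: 0.0
```

>>> move_arm(rows=[{"translation": [0.8,4,0],"rot": [0,0,0],"hand": 0},{"translation": [1.6,8,0],"rot": [0,0,0],"hand": 0},{"translation": [2.4,12,0],"rot": [0,0,0],"hand": 0},{"translation": [3.2,16,2],"rot": [0,0,0],"hand": 0},{"translation": [3.5,20,5],"rot": [0,0,0],"hand": 0},{"translation": [3.5,21.4,9],"rot": [0,0,0],"hand": 0},{"translation": [3.5,21.4,13],"rot": [0,0,0],"hand": 0},{"translation": [3.5,21.4,16],"rot": [0,0,0],"hand": 0}])

```text
t: 16.45
eef_pos: [0.6126, -0.286, 0.0772]
ee_rot: [-3.141, 0.001, -0.002]
force: [-0.0, 0.5, 0.4]
width: 0.0879
gripper_force: 0.0
```

>>> move_arm(rows=[{"translation": [0,0,0],"rot": [0,0,0],"hand": 0},{"translation": [0,0,0],"rot": [0,0,0],"hand": 0},{"translation": [0,0,0],"rot": [0,0,0],"hand": 0}])

```text
t: 16.7
eef_pos: [0.6149, -0.2849, 0.082]
ee_rot: [3.141, -0.001, 0.002]
force: [1.2, 0.2, 1.4]
width: 0.0875
gripper_force: 0.0
```

```bash
python3 - <<'E'
from h import *
im,d,C=look('w7.png')
circ(C,d,.6147,-.2868,.018,.03,.04)
print(arm.get_state()['q'].round(2))
E
```

```text
t 16.7 tcp [ 0.6149 -0.2849  0.082 ] [ 3.141e+00 -1.000e-03  2.000e-03]
2754 circ [ 0.6147 -0.2877] 0.0219 rect [ 614.8 -287.6] [42.9 43. ] 41.0 medz 0.0239 mean [ 0.6159 -0.2877]
[-0.15  0.49 -0.17  0.   -0.91  1.72]
```

>>> move_arm(rows=[{"translation": [0,0.25,2],"rot": [0,0,0],"hand": 0},{"translation": [0,0.25,4],"rot": [0,0,0],"hand": 0},{"translation": [0,0.25,5.5],"rot": [0,0,0],"hand": 0},{"translation": [0,0.25,6.3],"rot": [0,0,0],"hand": 0},{"translation": [0,0.25,6.3],"rot": [0,0,0],"hand": 0},{"translation": [0,0.25,6.3],"rot": [0,0,0],"hand": 0}])

```text
t: 17.25
eef_pos: [0.6147, -0.2877, 0.019]
ee_rot: [3.141, -0.002, 0.001]
force: [1.2, -0.4, 0.8]
width: 0.0875
gripper_force: 0.0
```

>>> move_arm(rows=[{"translation": [0,0,0],"rot": [0,0,0],"hand": 1},{"translation": [0,0,0],"rot": [0,0,0],"hand": 1},{"translation": [0,0,0],"rot": [0,0,0],"hand": 1},{"translation": [0,0,0],"rot": [0,0,0],"hand": 1},{"translation": [0,0,0],"rot": [0,0,0],"hand": 1},{"translation": [0,0,0],"rot": [0,0,0],"hand": 1},{"translation": [0,0,0],"rot": [0,0,0],"hand": 1},{"translation": [0,0,0],"rot": [0,0,0],"hand": 1}], squeeze=30)

```text
t: 17.92
eef_pos: [0.6134, -0.2877, 0.0171]
ee_rot: [-3.142, 0.0, 0.0]
force: [-0.7, 0.7, 0.5]
width: 0.0435
gripper_force: 30.0
```

>>> move_arm(rows=[{"translation": [0,0,0],"rot": [0,0,0],"hand": 1},{"translation": [0,0,0],"rot": [0,0,0],"hand": 1},{"translation": [0,0,0],"rot": [0,0,0],"hand": 1}])

```text
t: 18.17
eef_pos: [0.6134, -0.2877, 0.017]
ee_rot: [-3.142, 0.0, 0.0]
force: [-0.3, 0.6, 1.4]
width: 0.0436
gripper_force: 30.0
```

>>> move_arm(rows=[{"translation": [0,0,-2],"rot": [0,0,0],"hand": 1},{"translation": [0,0,-5],"rot": [0,0,0],"hand": 1},{"translation": [0,0,-8.5],"rot": [0,0,0],"hand": 1},{"translation": [0,0,-11],"rot": [0,0,0],"hand": 1},{"translation": [0,-4,-12],"rot": [0,0,0],"hand": 1},{"translation": [0,-8,-12],"rot": [0,0,0],"hand": 1},{"translation": [0,-12,-12],"rot": [0,0,0],"hand": 1},{"translation": [-0.3,-16,-12],"rot": [0,0,0],"hand": 1}])

```text
t: 18.83
eef_pos: [0.6103, -0.1263, 0.1371]
ee_rot: [-3.141, -0.0, -0.001]
force: [0.8, -0.4, -1.5]
width: 0.0437
gripper_force: 30.0
```

>>> move_arm(rows=[{"translation": [0,-4,0],"rot": [0,0,0],"hand": 1},{"translation": [0,-8,0],"rot": [0,0,0],"hand": 1},{"translation": [0,-11,0],"rot": [0,0,0],"hand": 1},{"translation": [0,-12.2,0],"rot": [0,0,0],"hand": 1},{"translation": [0,-12.2,0],"rot": [0,0,0],"hand": 1},{"translation": [0,-12.2,0],"rot": [0,0,0],"hand": 1},{"translation": [0,-12.2,0],"rot": [0,0,0],"hand": 1}])

```text
t: 19.42
eef_pos: [0.6102, -0.0065, 0.1368]
ee_rot: [3.141, 0.001, -0.0]
force: [0.4, 0.2, -1.6]
width: 0.0437
gripper_force: 30.0
```

```bash
python3 - <<'E'
from h import *
im,d,C=look('w8.png');s=arm.get_state()
x,y,zt=s['eef_pos']
circ(C,d,x,y,zt+.003,zt+.013,.0225);circ(C,d,.611,-.0055,.005,.012,.05)
hsv=cv2.cvtColor(im,cv2.COLOR_RGB2HSV);m=(hsv[...,0]>12)&(hsv[...,0]<28)&(hsv[...,1]>120)&(np.hypot(C[...,0]-x,C[...,1]-y)<.035)&(C[...,2]>zt-.03)&(C[...,2]<zt+.015)
Q=C[m];print(len(Q),np.percentile(Q,[1,50,99],axis=0).round(4)); Q=Q[Q[:,2]>np.percentile(Q[:,2],95)-.003]; print(cv2.minEnclosingCircle(Q[:,:2].astype(np.float32)))
E
```

```text
t 19.42 tcp [ 0.6102 -0.0065  0.1368] [ 3.141e+00  1.000e-03 -0.000e+00]
3051 circ [ 0.6106 -0.0069] 0.0224 rect [611.7  -6.1] [41.6 42.9] 60.1 medz 0.1437 mean [ 0.6188 -0.0068]
6292 circ [ 0.6115 -0.0057] 0.042 rect [617.5  -5.1] [71.5 82.8] 1.6 medz 0.0081 mean [ 0.6199 -0.0054]
4331 [[ 0.5913 -0.0284  0.1235]
 [ 0.6243 -0.0079  0.1433]
 [ 0.6329  0.0126  0.1452]]
((0.6111251711845398, -0.007878093048930168), 0.02243277244269848)
```

View pics/w8.png

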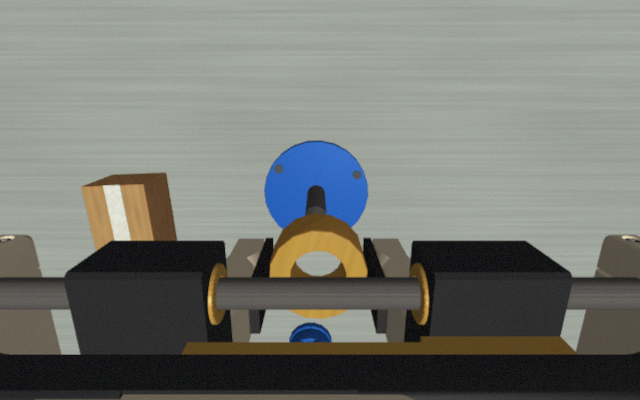

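The ring is held level at (318,265), in line with the blue foot at (316,190). I'll lower it now.

>>> move_arm(rows=[{"translation": [0,-0.15,1],"rot": [0,0,0],"hand": 1},{"translation": [0,-0.15,3],"rot": [0,0,0],"hand": 1},{"translation": [0,-0.15,5],"rot": [0,0,0],"hand": 1},{"translation": [0,-0.15,7.5],"rot": [0,0,0],"hand": 1},{"translation": [0,-0.15,9.5],"rot": [0,0,0],"hand": 1},{"translation": [0,-0.15,10.7],"rot": [0,0,0],"hand": 1},{"translation": [0,-0.15,10.9],"rot": [0,0,0],"hand": 1},{"translation": [0,-0.15,10.9],"rot": [0,0,0],"hand": 1}])

```text
t: 20.13
eef_pos: [0.6101, -0.0049, 0.0273]
ee_rot: [3.141, 0.001, -0.001]
force: [-0.5, 0.4, -1.7]
width: 0.0431
gripper_force: 30.0
```

>>> move_arm(rows=[{"translation": [0,0,0],"rot": [0,0,0],"hand": 1},{"translation": [0,0,0],"rot": [0,0,0],"hand": 1}])

```text
t: 20.3
eef_pos: [0.6113, -0.0041, 0.0292]
ee_rot: [-3.141, -0.002, 0.0]
force: [0.3, 0.2, -1.2]
width: 0.0434
gripper_force: 30.0
```

>>> move_arm(rows=[{"translation": [0,0,0.1],"rot": [0,0,0],"hand": 1},{"translation": [0,0,0.2],"rot": [0,0,0],"hand": 1},{"translation": [0,0,0.2],"rot": [0,0,0],"hand": 1},{"translation": [0,0,0.2],"rot": [0,0,0],"hand": 0},{"translation": [0,0,0.2],"rot": [0,0,0],"hand": 0},{"translation": [0,0,0.2],"rot": [0,0,0],"hand": 0},{"translation": [0,0,0.2],"rot": [0,0,0],"hand": 0},{"translation": [0,0,0.2],"rot": [0,0,0],"hand": 0}])

```text
t: 20.97
eef_pos: [0.6105, -0.0042, 0.0262]
ee_rot: [-3.142, -0.0, 0.0]
force: [0.4, -0.7, -0.2]
width: 0.0714
gripper_force: 0.0
```

>>> move_arm(rows=[{"translation": [0,0,-1],"rot": [0,0,0],"hand": 0},{"translation": [0,0,-4],"rot": [0,0,0],"hand": 0},{"translation": [0,0,-8],"rot": [0,0,0],"hand": 0},{"translation": [0,0,-12],"rot": [0,0,0],"hand": 0},{"translation": [1,2,-16],"rot": [0,0,0],"hand": 0},{"translation": [1,4,-18],"rot": [0,0,0],"hand": 0},{"translation": [1,4,-18],"rot": [0,0,0],"hand": 0},{"translation": [1,4,-18],"rot": [0,0,0],"hand": 0}])

```text
t: 21.63
eef_pos: [0.6212, -0.045, 0.2089]
ee_rot: [-3.141, -0.004, -0.001]
force: [0.5, -0.7, -1.3]
width: 0.0874
gripper_force: 0.0
```

```bash
python3 - <<'E'
from h import *
im,d,C=look('w9.png')
circ(C,d,.611,-.0055,.027,.038,.04);circ(C,d,.611,-.0055,.04,.1,.03)
E
```

```text
t 21.63 tcp [ 0.6212 -0.045   0.2089] [-3.141e+00 -4.000e-03 -1.000e-03]
1080 circ [ 0.612  -0.0045] 0.0222 rect [612.   -4.9] [42.2 43.2] 87.6 medz 0.032 mean [ 0.6143 -0.0057]
311 circ [ 0.6111 -0.0054] 0.0071 rect [611.8  -5.8] [13.9 13.7] 46.2 medz 0.0656 mean [ 0.614  -0.0068]
```

The spacer is seated with its top at 32 mm. Now the green spool.

>>> move_arm(rows=[{"translation": [-1.9,3.6,0],"rot": [0,0,0],"hand": 0},{"translation": [-3.8,7.2,0],"rot": [0,0,0],"hand": 0},{"translation": [-5.7,10.8,0],"rot": [0,0,0],"hand": 0},{"translation": [-7.6,14.4,0],"rot": [0,0,0],"hand": 0},{"translation": [-9.5,18,0],"rot": [0,0,0],"hand": 0},{"translation": [-11.4,21.6,1],"rot": [0,0,0],"hand": 0},{"translation": [-13.3,25.2,4],"rot": [0,0,0],"hand": 0},{"translation": [-14.9,29,7],"rot": [0,0,0],"hand": 0}])

```text
t: 22.35
eef_pos: [0.4761, -0.3213, 0.1463]
ee_rot: [-3.142, -0.001, 0.0]
force: [1.7, -0.1, -1.9]
width: 0.0872
gripper_force: 0.0
```

>>> move_arm(rows=[{"translation": [0,0,3],"rot": [0,0,0],"hand": 0},{"translation": [0,0,5],"rot": [0,0,0],"hand": 0},{"translation": [0,0,5],"rot": [0,0,0],"hand": 0},{"translation": [0,0,5],"rot": [0,0,0],"hand": 0},{"translation": [0,0,5],"rot": [0,0,0],"hand": 0}])

```text
t: 22.77
eef_pos: [0.4781, -0.3203, 0.0977]
ee_rot: [3.141, -0.0, 0.001]
force: [-0.8, 0.4, 0.3]
width: 0.0879
gripper_force: 0.0
```

```bash
python3 - <<'E'
from h import *
im,d,C=look('w10.png')
circ(C,d,.4725,-.336,.019,.028,.04)
E
```

```text
t 22.77 tcp [ 0.4781 -0.3203  0.0977] [ 3.141e+00 -0.000e+00  1.000e-03]
4984 circ [ 0.4726 -0.3375] 0.0299 rect [ 472.6 -337.6] [58.7 58.9] 89.9 medz 0.024 mean [ 0.4738 -0.3374]
```

>>> move_arm(rows=[{"translation": [-0.5,1.7,0],"rot": [0,0,0],"hand": 0},{"translation": [-0.5,1.7,2.5],"rot": [0,0,0],"hand": 0},{"translation": [-0.5,1.7,5],"rot": [0,0,0],"hand": 0},{"translation": [-0.5,1.7,7],"rot": [0,0,0],"hand": 0},{"translation": [-0.5,1.7,7.8],"rot": [0,0,0],"hand": 0},{"translation": [-0.5,1.7,7.8],"rot": [0,0,0],"hand": 0},{"translation": [-0.5,1.7,7.8],"rot": [0,0,0],"hand": 0}])

```text
t: 23.4
eef_pos: [0.4734, -0.3376, 0.0201]
ee_rot: [3.141, -0.001, 0.001]
force: [0.2, 0.8, -0.5]
width: 0.0874
gripper_force: 0.0
```

>>> move_arm(rows=[{"translation": [0,0,0],"rot": [0,0,0],"hand": 1},{"translation": [0,0,0],"rot": [0,0,0],"hand": 1},{"translation": [0,0,0],"rot": [0,0,0],"hand": 1},{"translation": [0,0,0],"rot": [0,0,0],"hand": 1},{"translation": [0,0,0],"rot": [0,0,0],"hand": 1},{"translation": [0,0,0],"rot": [0,0,0],"hand": 1},{"translation": [0,0,0],"rot": [0,0,0],"hand": 1},{"translation": [0,0,0],"rot": [0,0,0],"hand": 1}], squeeze=30)

```text
t: 24.07
eef_pos: [0.4727, -0.3375, 0.0194]
ee_rot: [3.141, -0.0, 0.0]
force: [-1.2, 1.9, 6.2]
width: 0.058
gripper_force: 29.9
```

>>> move_arm(rows=[{"translation": [0,0,0],"rot": [0,0,0],"hand": 1},{"translation": [0,0,0],"rot": [0,0,0],"hand": 1}])

```text
t: 24.23
eef_pos: [0.4727, -0.3376, 0.0194]
ee_rot: [3.141, -0.0, 0.0]
force: [-0.1, 1.9, 5.9]
width: 0.0579
gripper_force: 29.9
```

>>> move_arm(rows=[{"translation": [0,0,-2],"rot": [0,0,0],"hand": 1},{"translation": [0,0,-5],"rot": [0,0,0],"hand": 1},{"translation": [0,0,-8.5],"rot": [0,0,0],"hand": 1},{"translation": [0,0,-12],"rot": [0,0,0],"hand": 1},{"translation": [1.5,-3.5,-13],"rot": [0,0,0],"hand": 1},{"translation": [3,-7,-13],"rot": [0,0,0],"hand": 1},{"translation": [4.5,-10.5,-13],"rot": [0,0,0],"hand": 1},{"translation": [6,-14,-13],"rot": [0,0,0],"hand": 1}])

```text
t: 24.9
eef_pos: [0.5322, -0.1962, 0.1489]
ee_rot: [-3.141, -0.0, -0.001]
force: [1.3, 0.4, -2.4]
width: 0.0581
gripper_force: 29.9
```

>>> move_arm(rows=[{"translation": [1.5,-3.5,0],"rot": [0,0,0],"hand": 1},{"translation": [3,-7,0],"rot": [0,0,0],"hand": 1},{"translation": [4.5,-10.5,0],"rot": [0,0,0],"hand": 1},{"translation": [6,-14,0],"rot": [0,0,0],"hand": 1},{"translation": [7.5,-17,0],"rot": [0,0,0],"hand": 1},{"translation": [7.8,-19.2,0],"rot": [0,0,0],"hand": 1},{"translation": [7.8,-19.2,0],"rot": [0,0,0],"hand": 1},{"translation": [7.8,-19.2,0],"rot": [0,0,0],"hand": 1}])

```text
t: 25.57
eef_pos: [0.61, -0.0043, 0.1479]
ee_rot: [3.141, 0.002, 0.002]
force: [-0.4, -0.8, -2.6]
width: 0.0584
gripper_force: 29.9
```

```bash
python3 - <<'E'
from h import *
im,d,C=look('w11.png');s=arm.get_state()
x,y,zt=s['eef_pos'];hsv=cv2.cvtColor(im,cv2.COLOR_RGB2HSV)
m=(hsv[...,0]>50)&(hsv[...,0]<75)&(hsv[...,1]>120)&(np.hypot(C[...,0]-x,C[...,1]-y)<.05)&(C[...,2]>zt-.04)
Q=C[m];h=np.percentile(Q[:,2],90);print('top rel',h-zt);Q=Q[Q[:,2]>h-.006];print(len(Q),cv2.minEnclosingCircle(Q[:,:2].astype(np.float32)))
A=np.c_[Q[:,:2]-Q[:,:2].mean(0),np.ones(len(Q))];print('slope',np.linalg.lstsq(A,Q[:,2],rcond=None)[0])
E
```

```text
t 25.57 tcp [ 0.61   -0.0043  0.1479] [3.141e+00 2.000e-03 2.000e-03]
top rel 0.005240234587982895
7041 ((0.6219679713249207, -0.006070686038583517), 0.042630575597286224)
slope [ 0.09673044 -0.00623524  0.15376685]
```

View pics/w11.png

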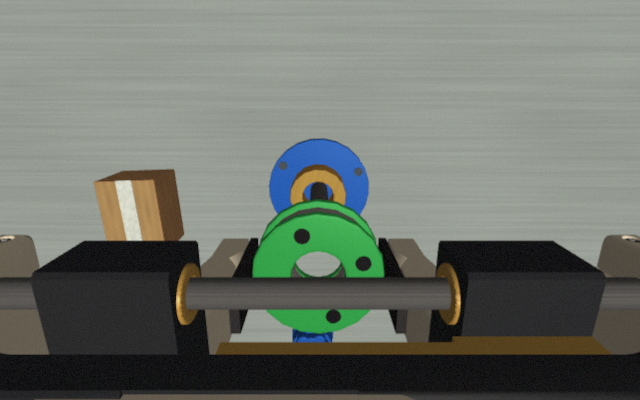

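The green spool is held at about (318,270), level or nearly so, in front of the ring on the post at (318,190). I'll check its tilt before lowering it.

```bash
python3 - <<'E'
from h import *
im,d,C=look('w12.png');s=arm.get_state()
x,y,zt=s['eef_pos'];hsv=cv2.cvtColor(im,cv2.COLOR_RGB2HSV)
m=((hsv[...,0]>50)&(hsv[...,0]<75)&(hsv[...,1]>150)).astype(np.uint8);m=cv2.erode(m,np.ones((5,5)))>0
m&=(np.hypot(C[...,0]-x,C[...,1]-y)<.029)&(C[...,2]>zt-.002)&(C[...,2]<zt+.014)
Q=C[m]
for lo in np.arange(-.03,.03,.006):
    q=Q[(Q[:,0]-x>lo)&(Q[:,0]-x<lo+.006)]
    if len(q):print(round(lo,3),len(q),(np.percentile(q[:,2],[10,50,90])-zt).round(4))
c=None
for i in range(4):
    A=np.c_[Q[:,:2]-[x,y],np.ones(len(Q))];c=np.linalg.lstsq(A,Q[:,2]-zt,rcond=None)[0];e=abs(A@c-(Q[:,2]-zt));Q=Q[e<.003]
print(c,len(Q))
E
```

```text
t 25.62 tcp [ 0.6098 -0.0052  0.1481] [3.141e+00 2.000e-03 1.000e-03]
-0.03 301 [0.0037 0.0044 0.0051]
-0.024 617 [0.0039 0.0046 0.0053]
-0.018 1 [0.0056 0.0056 0.0056]
-0.0 636 [0.0037 0.0044 0.0051]
0.006 817 [0.0037 0.0044 0.0051]
0.012 1254 [0.0037 0.0044 0.0052]
0.018 963 [0.0036 0.0043 0.0051]
0.024 321 [0.0036 0.0044 0.0051]
[-0.00291311  0.00105848  0.00444   ] 4910
```

It's level. Lowering.

>>> move_arm(rows=[{"translation": [0.1,0,1],"rot": [0,0,0],"hand": 1},{"translation": [0.1,0,3],"rot": [0,0,0],"hand": 1},{"translation": [0.1,0,5],"rot": [0,0,0],"hand": 1},{"translation": [0.1,0,7],"rot": [0,0,0],"hand": 1},{"translation": [0.1,0,8.5],"rot": [0,0,0],"hand": 1},{"translation": [0.1,0,9.4],"rot": [0,0,0],"hand": 1},{"translation": [0.1,0,9.5],"rot": [0,0,0],"hand": 1},{"translation": [0.1,0,9.5],"rot": [0,0,0],"hand": 1}])

```text
t: 26.33
eef_pos: [0.6113, -0.0062, 0.0536]
ee_rot: [3.141, 0.001, -0.001]
force: [0.8, 1.2, -2.2]
width: 0.0583
gripper_force: 29.9
```

>>> move_arm(rows=[{"translation": [0,0,0],"rot": [0,0,0],"hand": 1},{"translation": [0,0,0],"rot": [0,0,0],"hand": 1},{"translation": [0,0,0],"rot": [0,0,0],"hand": 1}])

```text
t: 26.58
eef_pos: [0.6118, -0.0055, 0.0548]
ee_rot: [-3.141, -0.001, 0.0]
force: [0.2, 0.5, -2.4]
width: 0.0584
gripper_force: 29.9
```

>>> move_arm(rows=[{"translation": [0,0,0.1],"rot": [0,0,0],"hand": 1},{"translation": [0,0,0.2],"rot": [0,0,0],"hand": 1},{"translation": [0,0,0.2],"rot": [0,0,0],"hand": 1},{"translation": [0,0,0.2],"rot": [0,0,0],"hand": 0},{"translation": [0,0,0.2],"rot": [0,0,0],"hand": 0},{"translation": [0,0,0.2],"rot": [0,0,0],"hand": 0},{"translation": [0,0,0.2],"rot": [0,0,0],"hand": 0},{"translation": [0,0,0.2],"rot": [0,0,0],"hand": 0}])

```text
t: 27.25
eef_pos: [0.6116, -0.0055, 0.0521]
ee_rot: [-3.142, -0.0, 0.0]
force: [-0.2, 0.6, 0.2]
width: 0.0847
gripper_force: 0.0
```

>>> move_arm(rows=[{"translation": [0,0,-1],"rot": [0,0,0],"hand": 0},{"translation": [0,0,-4],"rot": [0,0,0],"hand": 0},{"translation": [0,0,-8],"rot": [0,0,0],"hand": 0},{"translation": [0,0,-12],"rot": [0,0,0],"hand": 0},{"translation": [0,0,-16],"rot": [0,0,0],"hand": 0},{"translation": [-2,0,-17],"rot": [0,0,0],"hand": 0},{"translation": [-2,0,-17],"rot": [0,0,0],"hand": 0},{"translation": [-2,0,-17],"rot": [0,0,0],"hand": 0}])

```text
t: 27.92
eef_pos: [0.5914, -0.0054, 0.2243]
ee_rot: [-3.14, -0.003, 0.0]
force: [0.1, -1.2, -0.2]
width: 0.088
gripper_force: 0.0
```

```bash
python3 - <<'E'
from h import *
im,d,C=look('w13.png')
circ(C,d,.611,-.0055,.05,.061,.035);circ(C,d,.611,-.0055,.063,.1,.03);circ(C,d,.466,0,.025,.035,.03)
E
```

```text
t 27.92 tcp [ 0.5914 -0.0054  0.2243] [-3.14e+00 -3.00e-03  0.00e+00]
2848 circ [ 0.611  -0.0062] 0.03 rect [611.3  -6.1] [58.7 58.9] 12.4 medz 0.0561 mean [ 0.6119 -0.0061]
193 circ [ 0.6114 -0.0055] 0.0071 rect [612.   -5.5] [12.3 13. ] 89.9 medz 0.0684 mean [ 0.6124 -0.0056]
62 circ [0.4808 0.0013] 0.0121 rect [482.5   1.4] [ 3.5 23.9] 2.9 medz 0.0281 mean [4.824e-01 2.000e-04]
```

The green spool is seated with its top at 56 mm. Now the blue cap.

>>> move_arm(rows=[{"translation": [-3.5,-0.6,0],"rot": [0,0,6],"hand": 0},{"translation": [-7,-0.6,0],"rot": [0,0,13],"hand": 0},{"translation": [-10,-0.6,0],"rot": [0,0,20],"hand": 0},{"translation": [-12.6,-0.6,2],"rot": [0,0,26],"hand": 0},{"translation": [-12.6,-0.6,6],"rot": [0,0,26],"hand": 0},{"translation": [-12.6,-0.6,10],"rot": [0,0,26],"hand": 0},{"translation": [-12.6,-0.6,12],"rot": [0,0,26],"hand": 0},{"translation": [-12.6,-0.6,12],"rot": [0,0,26],"hand": 0}])

```text
t: 28.63
eef_pos: [0.462, -0.0008, 0.0972]
ee_rot: [3.135, 0.007, -0.454]
force: [-1.0, 0.1, 0.7]
width: 0.0877
gripper_force: 0.0
```

>>> move_arm(rows=[{"translation": [0,0,0],"rot": [0,0,0],"hand": 0},{"translation": [0,0,0],"rot": [0,0,0],"hand": 0}])

```text
t: 28.8
eef_pos: [0.4664, 0.0006, 0.1027]
ee_rot: [3.141, -0.001, -0.453]
force: [-0.8, 0.9, 0.7]
width: 0.0876
gripper_force: 0.0
```

```bash
python3 - <<'E'
from h import *
im,d,C=look('w14.png')
circ(C,d,.466,0,.026,.035,.03)
s=arm.get_state();c=np.array([.466,0,.02])
m=(np.hypot(C[...,0]-.466,C[...,1])<.03)&(C[...,2]>.026)&(C[...,2]<.035);c[:2]=cv2.minEnclosingCircle(C[m][:,:2].astype(np.float32))[0];c[2]=.022
print('tool delta cm',rot(s['ee_rot']).T@(c-s['eef_pos'])*100)
E
```

```text
t 28.8 tcp [0.4664 0.0006 0.1027] [ 3.141e+00 -1.000e-03 -4.530e-01]
2223 circ [ 4.654e-01 -3.000e-04] 0.02 rect [465.7  -0.5] [35.4 39. ] 63.2 medz 0.0301 mean [ 0.4664 -0.0007]
tool delta cm [-0.07967986  0.16271619  8.11770873]
```

>>> move_arm(rows=[{"translation": [-0.05,0.1,2.5],"rot": [0,0,0],"hand": 0},{"translation": [-0.05,0.1,5],"rot": [0,0,0],"hand": 0},{"translation": [-0.05,0.1,7.2],"rot": [0,0,0],"hand": 0},{"translation": [-0.05,0.1,8.1],"rot": [0,0,0],"hand": 0},{"translation": [-0.05,0.1,8.1],"rot": [0,0,0],"hand": 0},{"translation": [-0.05,0.1,8.1],"rot": [0,0,0],"hand": 0}])

```text
t: 29.35
eef_pos: [0.4653, -0.0, 0.0218]
ee_rot: [-3.141, -0.001, -0.453]
force: [-0.1, 0.2, 0.7]
width: 0.0874
gripper_force: 0.0
```

>>> move_arm(rows=[{"translation": [0,0,0],"rot": [0,0,0],"hand": 1},{"translation": [0,0,0],"rot": [0,0,0],"hand": 1},{"translation": [0,0,0],"rot": [0,0,0],"hand": 1},{"translation": [0,0,0],"rot": [0,0,0],"hand": 1},{"translation": [0,0,0],"rot": [0,0,0],"hand": 1},{"translation": [0,0,0],"rot": [0,0,0],"hand": 1},{"translation": [0,0,0],"rot": [0,0,0],"hand": 1},{"translation": [0,0,0],"rot": [0,0,0],"hand": 1}], squeeze=15)

```text
t: 30.02
eef_pos: [0.4645, -0.0002, 0.021]
ee_rot: [-3.142, -0.0, -0.454]
force: [0.7, 0.1, -0.1]
width: 0.0399
gripper_force: 1.4
```

>>> move_arm(rows=[{"translation": [0,0,0],"rot": [0,0,0],"hand": 1},{"translation": [0,0,0],"rot": [0,0,0],"hand": 1},{"translation": [0,0,0],"rot": [0,0,0],"hand": 1},{"translation": [0,0,0],"rot": [0,0,0],"hand": 1}])

```text
t: 30.35
eef_pos: [0.4645, -0.0002, 0.021]
ee_rot: [3.142, -0.0, -0.454]
force: [-0.2, -0.3, 1.9]
width: 0.0398
gripper_force: 15.0
```

>>> move_arm(rows=[{"translation": [0,0,-2],"rot": [0,0,0],"hand": 1},{"translation": [0,0,-5],"rot": [0,0,0],"hand": 1},{"translation": [0,0,-8.5],"rot": [0,0,-6],"hand": 1},{"translation": [0,0,-12],"rot": [0,0,-12],"hand": 1},{"translation": [0,0,-13],"rot": [0,0,-19],"hand": 1},{"translation": [0,0,-13],"rot": [0,0,-26],"hand": 1},{"translation": [0,0,-13],"rot": [0,0,-26],"hand": 1},{"translation": [0,0,-13],"rot": [0,0,-26],"hand": 1}])

```text
t: 31.02
eef_pos: [0.464, -0.0004, 0.1506]
ee_rot: [-3.141, 0.0, -0.004]
force: [-0.1, 0.0, -0.5]
width: 0.0396
gripper_force: 15.0
```

>>> move_arm(rows=[{"translation": [3.5,0,0],"rot": [0,0,0],"hand": 1},{"translation": [7,0.2,0],"rot": [0,0,0],"hand": 1},{"translation": [10.5,0.4,0],"rot": [0,0,0],"hand": 1},{"translation": [13.5,0.5,0],"rot": [0,0,0],"hand": 1},{"translation": [14.6,0.5,0],"rot": [0,0,0],"hand": 1},{"translation": [14.6,0.5,0],"rot": [0,0,0],"hand": 1},{"translation": [14.6,0.5,0],"rot": [0,0,0],"hand": 1},{"translation": [14.6,0.5,0],"rot": [0,0,0],"hand": 1}])

```text
t: 31.68
eef_pos: [0.609, -0.0054, 0.1499]
ee_rot: [3.141, 0.002, -0.002]
force: [0.0, -0.9, -1.2]
width: 0.0397
gripper_force: 15.0
```

```bash
python3 - <<'E'
from h import *
im,d,C=look('w15.png');s=arm.get_state();print(s['width'],s['gripper_force'])
x,y,zt=s['eef_pos'];hsv=cv2.cvtColor(im,cv2.COLOR_RGB2HSV)
m=((hsv[...,0]>100)&(hsv[...,0]<125)&(hsv[...,1]>150)).astype(np.uint8);m=m>0
m&=(np.hypot(C[...,0]-x,C[...,1]-y)<.03)&(C[...,2]>zt+.003)&(C[...,2]<zt+.014)
Q=C[m];print(len(Q),np.percentile(Q,[2,50,98],axis=0)-s['eef_pos'])
E
```

```text
t 31.68 tcp [ 0.609  -0.0054  0.1499] [ 3.141e+00  2.000e-03 -2.000e-03]
0.03930043516989041 15.00000474974513
2742 [[-0.01678728 -0.01732584  0.0038477 ]
 [ 0.00913741 -0.00150261  0.00837055]
 [ 0.01925737  0.01467561  0.00960988]]
```

View pics/w15.png

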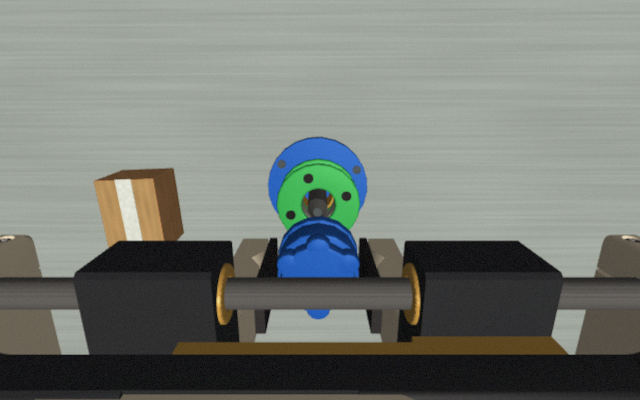

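The blue cap is held level at (318,262), in line with the post at (318,207). I'll lower it now.

>>> move_arm(rows=[{"translation": [0.15,0,0],"rot": [0,0,0],"hand": 1},{"translation": [0.15,0,2],"rot": [0,0,0],"hand": 1},{"translation": [0.15,0,4],"rot": [0,0,0],"hand": 1},{"translation": [0.15,0,5.5],"rot": [0,0,0],"hand": 1},{"translation": [0.15,0,6.7],"rot": [0,0,0],"hand": 1},{"translation": [0.15,0,7],"rot": [0,0,0],"hand": 1},{"translation": [0.15,0,7],"rot": [0,0,0],"hand": 1},{"translation": [0.15,0,7],"rot": [0,0,0],"hand": 1}])

```text
t: 32.4
eef_pos: [0.6122, -0.0051, 0.0818]
ee_rot: [-3.142, -0.001, 0.0]
force: [0.0, 0.6, -0.2]
width: 0.0392
gripper_force: 15.0
```

>>> move_arm(rows=[{"translation": [0,0,0.1],"rot": [0,0,0],"hand": 1},{"translation": [0,0,0.15],"rot": [0,0,0],"hand": 1},{"translation": [0,0,0.15],"rot": [0,0,0],"hand": 0},{"translation": [0,0,0.15],"rot": [0,0,0],"hand": 0},{"translation": [0,0,0.15],"rot": [0,0,0],"hand": 0},{"translation": [0,0,0.15],"rot": [0,0,0],"hand": 0},{"translation": [0,0,0.15],"rot": [0,0,0],"hand": 0},{"translation": [0,0,0.15],"rot": [0,0,0],"hand": 0}])

```text
t: 33.07
eef_pos: [0.612, -0.0052, 0.0794]
ee_rot: [3.142, -0.0, 0.0]
force: [-0.7, -0.0, 0.5]
width: 0.074
gripper_force: 0.0
```

>>> move_arm(rows=[{"translation": [0,0,-1],"rot": [0,0,0],"hand": 0},{"translation": [0,0,-4],"rot": [0,0,0],"hand": 0},{"translation": [0,0,-8],"rot": [0,0,0],"hand": 0},{"translation": [0,0,-12],"rot": [0,0,0],"hand": 0},{"translation": [0,0,-15],"rot": [0,0,0],"hand": 0},{"translation": [0,3,-16],"rot": [0,0,0],"hand": 0},{"translation": [0,6,-16],"rot": [0,0,0],"hand": 0},{"translation": [0,6,-16],"rot": [0,0,0],"hand": 0}])

```text
t: 33.73
eef_pos: [0.6121, -0.0684, 0.2418]
ee_rot: [3.141, -0.003, -0.002]
force: [-0.4, -0.6, -1.6]
width: 0.0875
gripper_force: 0.0
```

```bash
python3 - <<'E'
from h import *
im,d,C=look('w16.png')
circ(C,d,.611,-.0055,.05,.061,.035);circ(C,d,.611,-.0055,.07,.1,.03)
im,d=arm.grab_frame('scene');cv2.imwrite('pics/scene1.png',im[:,:,::-1])
im,d=arm.grab_frame('top');C=cloud(d,'top',pose('top'))
for n,x,y,h in[('carton',.594,.138,.04),('tin',.5895,.3145,.036),('knob',.4424,.1545,.03),('wcap',.482,.297,.086)]:
    print(n);circ(C,d,x,y,h-.007,h+.007,.05)
E
```

```text
t 33.73 tcp [ 0.6121 -0.0684  0.2418] [ 3.141e+00 -3.000e-03 -2.000e-03]
1274 circ [ 0.6111 -0.0062] 0.03 rect [611.3  -6.3] [58.6 58.7] 9.6 medz 0.0561 mean [ 0.6157 -0.0117]
1472 circ [ 0.6129 -0.0062] 0.0197 rect [613.   -6.5] [36.5 38.9] 85.8 medz 0.086 mean [ 0.6148 -0.0074]
carton
586 circ [0.5935 0.1385] 0.037 rect [593.9 138.3] [61.1 44.6] 2.4 medz 0.0402 mean [0.5939 0.137 ]
tin
none
knob
6 circ [0.4478 0.1378] 0.0041 rect [447.9 137.2] [7.9 1.8] 15.1 medz 0.0293 mean [0.4481 0.1373]
wcap
none
```

View pics/scene1.png

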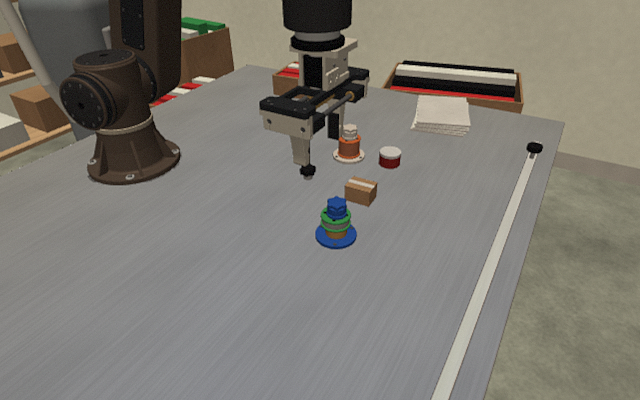

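The scene shows both stacks complete: white at (348,143) and blue at (336,222). The carton (361,190), tin (390,157) and knob (307,171) are at the same pixels as at the start, and the arm is clear. I'm handing the job in.

```bash
python3 -c "
from station import arm
print(arm.job_done())"
```

```text
the job is handed in; nothing more can be done
None
```

Both spindles are made up in the order asked, every piece measured seated, centred and released, with the carton, tin and knob left where they stood; handed in at about 34 s of the 112 s allowed.

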